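# Lid from the bottom of the rack onto a storage tub

## Task

Draw the bottom lid out of the lid rack so that the other lids drop down flat in the rack, then put that lid on the white storage tub, plug downwards, and press it firmly down until it is fully home and level on the rim. Leave the tub standing where it is, the other lids in the rack and the crockery around alone, and let go of the lid.

Things in the scene. Friction and masses are not known exactly. Their poses are not given: they have to be found in the camera images.
- rack: Fixed bare-metal lid rack with a stack of four equal lids. Origin: on the counter, midway across, under the stack's front plane; +x points into the stack, z up. Floor 25 mm above the counter; four corner angles (inside 68 x 138 mm, tops 87 mm above the counter) hold the stack at x > 0. The front angles end 20 mm above the floor: only the bottom lid can leave, towards -x.
- rack_slot (a point): Point on the rack floor in the front plane of the stack, 25 mm above the rack's origin, same axes. In front of it a bar-like tongue 40 mm wide runs from x = 0 to x = -155 mm at floor height; a lid on it overhangs 12 mm at each side, so that fingers can pass down beside the tongue.
- lid1_center (a point): Centre (half-way up) of the bottom lid, which sticks out in front by 30 to 50 mm. Smooth waxed wood, 124 (x, along rack x) x 64 (y) x 16 mm, 0.11 kg: top plate 6 mm thick, under it a plug 104 x 44 mm, 10 mm deep, its long flanks tapering 2 mm at the foot. z up. Free of the other lids once its centre is 65 mm in front of the rack's origin; it then lies on the rack's tongue.
- lid2_center (a point): Centre of the second lid (same shape), in the rack on top of the bottom lid; drops 16 mm to the rack floor when the bottom lid is out.
- lid3_center (a point): Centre of the third lid, same shape, on the second.
- lid4_center (a point): Centre of the fourth, top lid, same shape, on the third; its top is 89 mm above the counter at the start.
- tub_rim (a point): Centre of the mouth, at rim height, of a loose white stoneware tub, 120 (x) x 62 (y) x 70 mm high, walls 5 mm, 0.9 kg. z up. Springy dark strips inside the long walls hold a laid-on lid 3 to 6 mm proud; a push of about 5 to 10 N sends it home, plate flat on the rim (lid centre 2 mm below the rim), and it stays. The plate overhangs 1 mm at the sides, 2 mm at the ends. Fits either way round.
- mug_body (a point): Bystander: white ceramic mug, 95 mm high, 80 mm across; centre half-way up.
- vase_body (a point): Bystander: terracotta vase, 140 mm high, 92 mm across; centre half-way up.
- bowl_body (a point): Bystander: blue ceramic bowl, 45 mm high, 100 mm across; centre half-way up.
Things that resemble listed ones, but are neither listed nor needed, are in the scene too. Leave any purple or yellow look-alike of the part that bears tub_rim alone.

How it is judged:
On the way, in this order (a step that is already met when the one before it is completed fails the run):
1. the bottom lid is drawn clear of the rack and the other three have dropped flat onto the rack floor (x of lid1_center in the frame of rack below -0.062 m and z of lid2_center in the frame of rack between 0.028 and 0.036 m and z of lid3_center in the frame of rack between 0.028 and 0.052 m and z of lid4_center in the frame of rack between 0.028 and 0.068 m and angle between each of lid2_center, lid3_center, lid4_center's own z axis and vertical below 0.08 rad and x of lid2_center in the frame of rack between 0.055 and 0.08 m and x of lid3_center in the frame of rack between 0.055 and 0.08 m and x of lid4_center in the frame of rack between 0.055 and 0.08 m), for 0.2 s.
2. the drawn lid is pressed home and level on the tub (z of lid1_center in the frame of tub_rim between -0.005 and -0.0005 m and horizontal distance between lid1_center and tub_rim below 0.007 m and angle between the x axis of lid1_center and the x axis of tub_rim, either way round below 0.06 rad and angle between the z axis of lid1_center and the z axis of tub_rim, either way round below 0.03 rad and angle between lid1_center's own z axis and vertical below 0.04 rad), for 0.2 s.
At the end, for the whole second after the job is handed in: The drawn lid is home on the tub: centre 0.5 to 5 mm below rim height (home is 2), 7 mm of tub centre, 0.06 rad in line, 0.03 rad level with the rim, 0.04 rad from horizontal; tub upright (0.03 rad) on the counter; other lids in the rack one thickness lower (3 mm), flat (0.08 rad) (all of step 2 and angle between tub_rim's own z axis and vertical below 0.03 rad and height (world z) of tub_rim below 0.074 m and z of lid2_center in the frame of rack between 0.028 and 0.036 m and z of lid3_center in the frame of rack between 0.028 and 0.052 m and z of lid4_center in the frame of rack between 0.028 and 0.068 m and angle between each of lid2_center, lid3_center, lid4_center's own z axis and vertical below 0.08 rad and x of lid2_center in the frame of rack between 0.055 and 0.08 m and x of lid3_center in the frame of rack between 0.055 and 0.08 m and x of lid4_center in the frame of rack between 0.055 and 0.08 m); the robot touches nothing.
It fails at once if the tub is shifted by more than 40 mm or tipped (distance of tub_rim from where it was at the start of the episode above 0.04 m or angle between tub_rim's own z axis and vertical above 0.25 rad).
It fails at once if one of the other lids leaves the rack (distance of any of lid2_center, lid3_center, lid4_center from where it was at the start of the episode above 0.045 m).
It fails at once if a bystander is shifted by more than 30 mm or knocked over (distance of any of mug_body, vase_body, bowl_body from where it was at the start of the episode above 0.03 m).
It also fails if it takes over 58 s, if anything falls off the work surface, if the arm or the gripper's body presses on something with over 40 N, if the wrist force passes 120 N, or if a joint passes its speed limit or range.

## Robot

A 7-joint arm with a two-finger parallel gripper is mounted at the origin on the work surface. World frame = base frame: x ahead of the robot, y to its left, z up, the work surface at z = 0. Lengths are in m, angles in rad, forces in N, time in s.
With the tool pointing down it reaches from about 0.425 to 0.95 m from the base axis. Payload 4.7 kg.
Tool frame: the origin (TCP) lies between the finger pads; the fingertips stand robot.tips_ahead ahead of it and the grasp point (between the pads) lies 3 mm ahead of it (robot.tips_ahead is the distance from the TCP to the fingertips, in m); z points along the fingers, y is the direction in which the jaws open and shut (so a half turn about z gives the same grasp; the last joint's range is limited). The gripper opens to 85 mm and grips with 20 to 120 N. Pads are 22 mm wide; open, the fingers measure 114 mm over their backs; the gripper's body (76 mm by 85 mm) begins 54 mm behind the grasp point. The pads swing forward as they close: fully open they stand 13 mm farther back than shut.
Start: joints at [1.102, 0.469, -0.049, 1.532, 0.024, 1.141, -0.082], TCP at [0.287, -0.611, 0.253] pointing down, gripper open.
Joint ranges: [-2.59, 2.59], [-0.33, 1.99], [-1.39, 1.29], [0.1, 2.45], [-1.04, 4.18], [0.21, 1.99], [-2.66, 2.66]. Speed limits (rad/s): [2.57, 2.57, 3.14, 3.14, 3.14, 3.14, 3.14].

## Interface

Orientations are given as a unit quaternion [x, y, z, w].
In Python, from plant import robot gives the robot as it stands.
- The arm moves only by the tool move_arm, never from a script. Its argument "increments" is a list of rows, each a list of 4 numbers: the shift along the world's x, y, z in m, then the turn about the world's z in rad. A call has 1 to 20 rows; each row shifts and turns the commanded pose from where the row before left it; what a row does not reach is not made up. A row lasts 1/12 s, in which the tool goes at most 41.7 mm and 7.16 degrees, less where a joint would pass 70% of its speed; a pose out of reach is approached as far as the arm can. A call is refused whole if a number of a shift passes 0.0417 or a number of a turn 0.125, either way. A call with a gripper value outside its range is refused whole. "gripper" is the closure, from -1 (fully open) to 1 (shut), set as the call begins (left out, the last holds). The fingers move at their own pace and stop on an object; "squeeze" is the grip in N (left out, the last holds). Time passes only in rows, so rows that do not move let the fingers close. It gives the time, the measured TCP pose, the force and the opening at its end, in the units of the state.
- robot.sense(): the state, without advancing time (a new reading comes with each control period).
- robot.camera(name): name is "scene" or "side" or "wrist"; returns a dict with "image" (384x512x3 uint8, blue, green, red), "K" (3x3 intrinsics, pixels), "T" (4x4, takes a point from camera to world coordinates). Camera axes: x right, y down, z forward; pixel columns grow to the right and rows downward; lengths in m; the calibration is good to about 2 mm. A picture is of the moment at which its call begins. There is no depth.
- robot.hand_in(): hands the job in, once; it reports no verdict.
Trained networks look in a picture, given as the dict that the camera call returned (one of the last four; its "shot" number tells which), for a name from the list of things; names that differ only in an ending like _2 or _b are one class to them, and where a whole thing is asked for, a point or a joint stands for the part that bears it (a point fixed in the world has none). Each returns a list of dicts, best first, with "score" (0 to 1); they miss things now and then, are a little off and sometimes report something else, mostly with a low value. They report only what shows in the picture. A call takes as long as a camera call. They do not tell look-alikes from the thing itself.
- robot.look_for(target, picture): "centre" ([x, y, z] in m, in world coordinates, good to about 4 mm: the middle of the surface that is visible of it).
- robot.regions_of(target, picture): "region" (384x512 bool, what is visible of it).
- robot.spot_point(target, picture): "centre" ([x, y, z] in m, in world coordinates, good to about 4 mm: a listed point, or the origin of a listed thing).
The state is a dict: "clock": time; "joint_positions": joint angles; "joint_vel": joint speeds; "joint_torque": joint torques, N m; "position": TCP position; "ee_rot": TCP orientation; "force": force on the tool from outside, world axes, zero at the start; "moment": the same for the moment, N m; "finger_gap": opening from 0.0 (shut) to 1.0 (fully open).
Only numpy, scipy, OpenCV 4.12 (cv2) and the standard library are available. Lean on these libraries where they do the work, as an engineer would, in place of code of your own. Each camera call takes 0.05 s, during which the arm holds its last target.

## Working session

There is one attempt and no reset: what is moved stays moved. The work goes in short steps, Python scripts to look and compute and a tool call to move; the robot and the scene stay as the last step left them, time stands still between calls to the robot, and variables do not carry over. Pictures are saved under pics/ and viewed, and the job is handed in when it is done.

Besides the shell and the picture viewer there is one more tool, called as name(argument=value, ...), one argument or row to a line, values as JSON. move_arm: Moves the arm, as the interface text tells. Its arguments: {"type":"object","properties":{"increments":{"type":"array"},"gripper":{"type":"number"},"squeeze":{"type":"number"}},"required":["increments"]}

```bash
ls; mkdir -p pics; python3 - <<'E'
from plant import robot
import cv2
print(robot.tips_ahead, robot.sense())
for n in ("scene","side","wrist"):
    p=robot.camera(n); cv2.imwrite(f"pics/a_{n}.png",p["image"])
    print(n,p["K"].round(1).tolist(),p["T"].round(3).tolist())
    for t in ("rack","lid1_center","lid4_center","rack_slot","tub_rim","mug_body","vase_body","bowl_body"):
        print(t,[(q["centre"],round(q["score"],2)) for q in robot.spot_point(t,p)])
E
```

```text
pics
0.022 {'clock': 0.0, 'joint_positions': array([ 1.10210561,  0.46945828, -0.04857697,  1.53369486,  0.02408914,
        1.14096824, -0.08230913]), 'joint_vel': array([-1.78543735e-03,  8.72766536e-05,  8.43981130e-04, -1.39021870e-04,
        7.63759136e-04, -1.37673022e-03, -1.61638256e-03]), 'joint_torque': array([-4.05785777e-04, -5.10298955e+01, -4.67810046e-02, -2.37710792e+01,
        1.07214146e-02,  7.56340771e-03, -1.02401057e-05]), 'position': array([ 0.28715866, -0.61028258,  0.25224956]), 'ee_rot': array([ 9.75919606e-01,  2.18128353e-01, -2.45246061e-04, -9.40354485e-04]), 'force': array([-0.33952266, -1.37386019,  0.17615076]), 'moment': array([ 0.01013123,  0.03519902, -0.04187653]), 'finger_gap': 1.0001771341058265}
scene [[476.6, 0.0, 244.7], [0.0, 476.6, 195.9], [0.0, 0.0, 1.0]] [[0.87, 0.305, -0.387, 1.201], [0.492, -0.508, 0.707, -1.065], [0.019, -0.806, -0.592, 0.976], [0.0, 0.0, 0.0, 1.0]]
rack [([0.5678, -0.1849, 0.0017], 0.59)]
lid1_center [([0.582, -0.1829, 0.0353], 0.57)]
lid4_center [([0.6365, -0.1741, 0.0815], 0.86), ([0.7869, 0.0026, 0.0179], 0.68)]

[... 546 characters left out ...]
.5685, -0.1853, 0.0005], 0.83)]
lid1_center [([0.5865, -0.1807, 0.035], 0.82), ([0.6173, 0.241, 0.0661], 0.74)]
lid4_center [([0.6391, -0.1764, 0.0795], 0.57), ([0.5811, -0.408, 0.0465], 0.56)]
rack_slot []
tub_rim [([0.4528, 0.2147, 0.0748], 0.89), ([0.6198, 0.24, 0.0701], 0.81)]
mug_body [([0.5773, -0.4082, 0.0419], 0.74), ([0.6168, 0.2386, 0.0677], 0.52)]
vase_body []
bowl_body [([0.7868, 0.0056, 0.0249], 0.82)]
wrist [[274.7, 0.0, 256.7], [0.0, 274.7, 196.4], [0.0, 0.0, 1.0]] [[0.425, -0.867, -0.26, 0.354], [-0.905, -0.407, -0.122, -0.58], [0.0, 0.287, -0.958, 0.374], [0.0, 0.0, 0.0, 1.0]]
rack []
lid1_center []
lid4_center []
rack_slot []
tub_rim []
mug_body []
vase_body []
bowl_body []
```

View pics/a_scene.png

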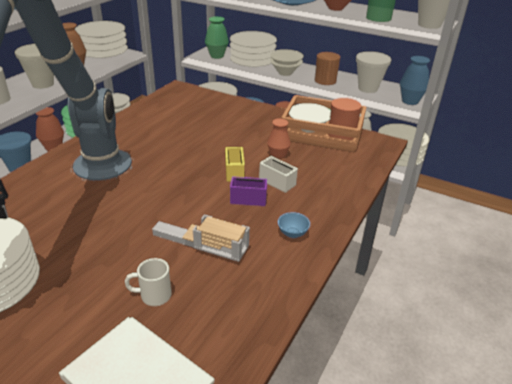

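View pics/a_side.png

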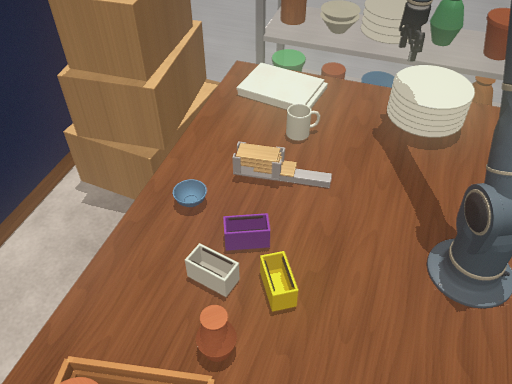

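White tub is at scene (278,174) / side (213,270); the purple (249,190) and yellow (235,163) tubs are look-alikes. The rack is at scene (220,237) / side (265,160) with its tongue towards the robot. I'll enlarge both.

```bash
python3 - <<'E'
import cv2,numpy as np
s=cv2.imread("pics/a_scene.png");d=cv2.imread("pics/a_side.png")
f=lambda i,x,y,w,h,k:cv2.resize(i[y:y+h,x:x+w],None,fx=k,fy=k,interpolation=cv2.INTER_CUBIC)
a=f(s,148,200,110,70,3.6);b=f(d,225,130,110,70,3.6);c=f(s,215,140,110,70,3.6);e=f(d,180,235,110,70,3.6)
cv2.imwrite("pics/b.png",np.vstack([np.hstack([a,b]),np.hstack([c,e])]))
E
```

```text
(no output)
```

View pics/b.png

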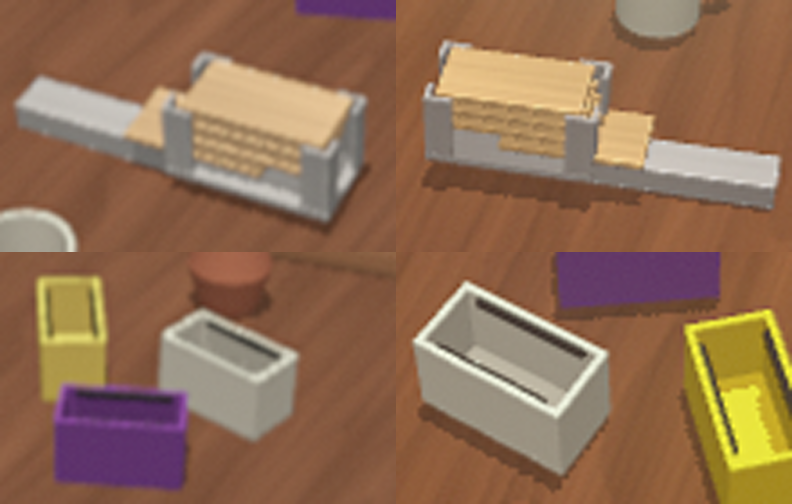

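The rack crops show the bottom lid sticking out over the tongue. The bottom row confirms the white tub with dark strips, and it is separate from the purple and yellow ones. Next I compute the yaws.

```bash
cat > h.py <<'E'
import numpy as np, cv2, json
def ray(p,uv,z):
    K,T=np.array(p["K"]),np.array(p["T"])
    d=T[:3,:3]@np.linalg.solve(K,[uv[0],uv[1],1]); o=T[:3,3]
    return o+d*(z-o[2])/d[2]
def proj(p,X):
    K,T=np.array(p["K"]),np.array(p["T"]); X=np.atleast_2d(X)
    c=(X-T[:3,3])@T[:3,:3]; u=c@K.T; return u[:,:2]/u[:,2:]
E
python3 - <<'E'
from h import *
from plant import robot
for n in("side","scene"):
    p=robot.camera(n)
    if n=="side":
        f=lambda x,y:(180+(x-396)/3.6,235+(y-252)/3.6)
        q=[f(466,283),f(608,352),f(560,415),f(415,342)]
        g=lambda x,y:(225+(x-396)/3.6,130+y/3.6)
        l4=[g(443,50),g(605,65),g(590,112),g(433,92)]
        ln=[g(653,116),g(646,166)]
        tg=[g(655,140),g(778,154),g(768,190)]
    else:
        f=lambda x,y:(215+x/3.6,140+(y-252)/3.6)
        q=[f(200,311),f(297,354),f(256,385),f(161,345)]
        g=lambda x,y:(148+x/3.6,200+y/3.6)
        l4=[g(205,62),g(355,98),g(335,148),g(183,110)]
        ln=[g(157,90),g(127,138)]
        tg=[g(130,102),g(40,78),g(17,102)]
    for nm,pts,z in(("tub",q,.07),("lid4top",l4,.089),("lid1front",ln,.041),("tongue",tg,.025)):
        P=np.array([ray(p,u,z) for u in pts]); print(n,nm,P[:,:2].round(4).tolist(),P.mean(0).round(4))
        for i in range(len(P)):
            e=P[(i+1)%len(P)]-P[i]; print("   len %.4f ang %.3f"%(np.hypot(*e[:2]),np.arctan2(e[1],e[0])))
E
```

```text
side tub [[0.6667, 0.1976], [0.5504, 0.2206], [0.5623, 0.2794], [0.6788, 0.2567]] [0.6145 0.2386 0.07  ]
   len 0.1185 ang 2.946
   len 0.0599 ang 1.371
   len 0.1186 ang -0.192
   len 0.0603 ang -1.772
side lid4top [[0.7058, -0.1851], [0.57, -0.2113], [0.5641, -0.1504], [0.6944, -0.1316]] [ 0.6336 -0.1696  0.089 ]
   len 0.1383 ang -2.951
   len 0.0612 ang 1.667
   len 0.1316 ang 0.144
   len 0.0548 ang -1.360
side lid1front [[0.5263, -0.2154], [0.5147, -0.1534]] [ 0.5205 -0.1844  0.041 ]
   len 0.0631 ang 1.757
   len 0.0631 ang -1.385
side tongue [[0.5203, -0.2038], [0.4168, -0.2211], [0.4147, -0.1753]] [ 0.4506 -0.2001  0.025 ]
   len 0.1049 ang -2.976
   len 0.0458 ang 1.618
   len 0.1094 ang -0.263
scene tub [[0.5699, 0.2758], [0.6869, 0.2538], [0.6759, 0.1843], [0.566, 0.1995]] [0.6247 0.2284 0.07  ]
   len 0.1191 ang -0.186
   len 0.0703 ang -1.728
   len 0.1110 ang 3.004
   len 0.0764 ang 1.520
scene lid4top [[0.5725, -0.1589], [0.7009, -0.1359], [0.7169, -0.196], [0.5909, -0.2185]] [ 0.6453 -0.1773  0.089 ]
   len 0.1304 ang 0.178
   len 0.0623 ang -1.310
   len 0.1280 ang -2.965
   len 0.0623 ang 1.870
scene lid1front [[0.5245, -0.1623], [0.5383, -0.2253]] [ 0.5314 -0.1938  0.041 ]
   len 0.0645 ang -1.355
   len 0.0645 ang 1.787
scene tongue [[0.5022, -0.1718], [0.4167, -0.1852], [0.4197, -0.2208]] [ 0.4462 -0.1926  0.025 ]
   len 0.0866 ang -2.985
   len 0.0358 ang -1.485
   len 0.0960 ang 0.537
```

move_arm(
  increments=[
    [0.018,0.035,0,-0.022],
    [0.018,0.035,0,-0.022],
    [0.018,0.035,0,-0.022],
    [0.018,0.035,0,-0.022],
    [0.018,0.035,0,-0.022],
    [0.018,0.035,0,-0.022],
    [0.018,0.035,0,-0.022],
    [0.018,0.035,0,-0.022],
    [0.018,0.035,0,-0.022],
    [0.018,0.035,0,-0.022],
    [0.018,0.035,0,-0.022],
    [0.018,0.035,0,-0.022],
    [0,0,0,0],
    [0,0,0,0],
  ],
)

```text
clock: 2.62
position: [0.5046, -0.1879, 0.2536]
ee_rot: [0.996, 0.091, 0.0, -0.0]
force: [0.3, -1.9, -0.4]
finger_gap: 0.999
```

```bash
cat > look.py <<'E'
import sys
from h import *
from plant import robot
def shot(n,f):
    p=robot.camera(n); cv2.imwrite(f"pics/{f}.png",cv2.resize(p["image"],None,fx=1.5,fy=1.5,interpolation=cv2.INTER_CUBIC))
    json.dump({"K":np.array(p["K"]).tolist(),"T":np.array(p["T"]).tolist()},open(f"pics/{f}.json","w"))
    s=robot.sense(); print(s["clock"],s["position"].round(4),s["ee_rot"].round(4),s["force"].round(2),round(s["finger_gap"],3),robot.tips_ahead)
    return p
E
python3 - <<'E'
from look import *
p=shot("wrist","c")
for t in ("rack","lid1_center","lid4_center","rack_slot"):
    print(t,[(q["centre"],round(q["score"],2)) for q in robot.spot_point(t,p)])
E
```

```text
2.6667 [ 0.5036 -0.1903  0.2534] [ 9.96e-01  8.88e-02 -0.00e+00  3.00e-04] [-0.49 -0.84  0.43] 1.004 0.022
rack []
lid1_center []
lid4_center [([0.6359, -0.1714, 0.0837], 0.94)]
rack_slot []
```

View pics/c.png

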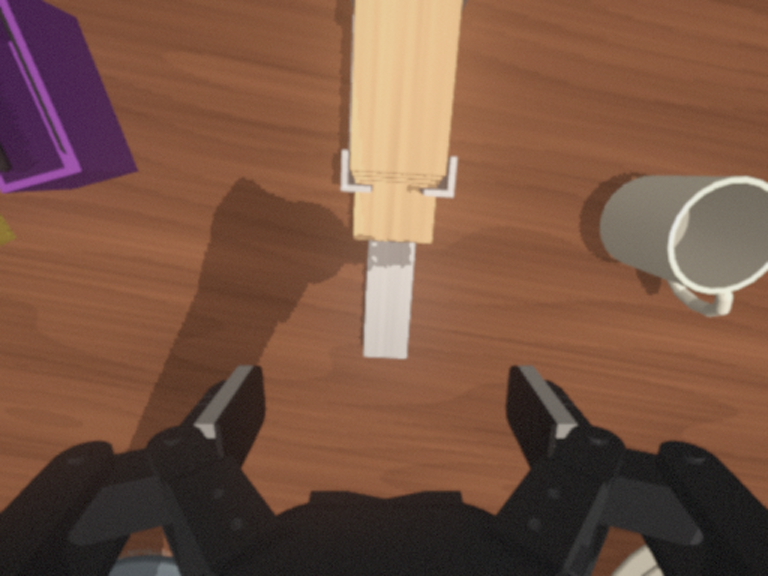

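The wrist view shows the rack from above: lid-1 front corners at (353,240) and (432,243), tongue end at (363,356) and (407,358).

```bash
python3 - <<'E'
from h import *
p=json.load(open("pics/c.json"))
R=lambda u,v,z:ray(p,(u/1.5,v/1.5),z)[:2]
a=R(353,240,.041);b=R(432,243,.041);print("l1 front",a,b,(a+b)/2,np.linalg.norm(a-b),np.arctan2(*(a-b)[::-1])-np.pi/2)
c=R(356,192,.041);print("l1 left side ang",np.arctan2(*(c-a)[::-1]))
c=R(437,192,.041);print("l1 right side ang",np.arctan2(*(c-b)[::-1]))
a=R(363,356,.025);b=R(407,358,.025);print("tongue end",a,b,(a+b)/2,np.linalg.norm(a-b))
c=R(369,243,.025);d=R(414,243,.025);print("tongue near",(c+d)/2,np.arctan2(*((c+d)/2-(a+b)/2)[::-1]), np.linalg.norm(c-d))
a=R(342,190,.087);b=R(454,195,.087);print("angle outer", (a+b)/2,np.linalg.norm(a-b))
E
```

```text
l1 front [ 0.51955904 -0.15899574] [ 0.5287483  -0.22269751] [ 0.52415367 -0.19084663] 0.06436115610771695 0.14326608802494123
l1 left side ang 0.09702809394850602
l1 right side ang 0.11660154463460784
tongue end [ 0.41185271 -0.18444989] [ 0.41722848 -0.22496712] [ 0.4145406 -0.2047085] 0.04087230326456259
tongue near [ 0.52020486 -0.19096474] 0.12934395698590484 0.03842371039659304
angle outer [ 0.56492787 -0.18618908] 0.07609899961691158
```

move_arm(
  increments=[
    [0.007,0.0004,-0.025,-0.006],
    [0.007,0.0004,-0.026,-0.006],
    [0.007,0.0004,-0.026,-0.006],
    [0.007,0.0004,-0.026,-0.006],
    [0.007,0.0004,-0.026,-0.006],
    [0,0,-0.024,0],
    [0,0,0,0],
    [0,0,0,0],
  ],
)

```text
clock: 3.53
position: [0.5373, -0.1897, 0.0995]
ee_rot: [0.997, 0.072, -0.001, -0.0]
force: [0.1, 0.3, 0.3]
finger_gap: 1.0
```

```bash
python3 - <<'E'
from look import *
p=shot("wrist","d")
E
```

```text
3.5833 [ 0.5384 -0.1898  0.1009] [9.974e-01 7.210e-02 1.000e-04 2.000e-04] [0.13 0.51 0.15] 0.999 0.022
```

View pics/d.png

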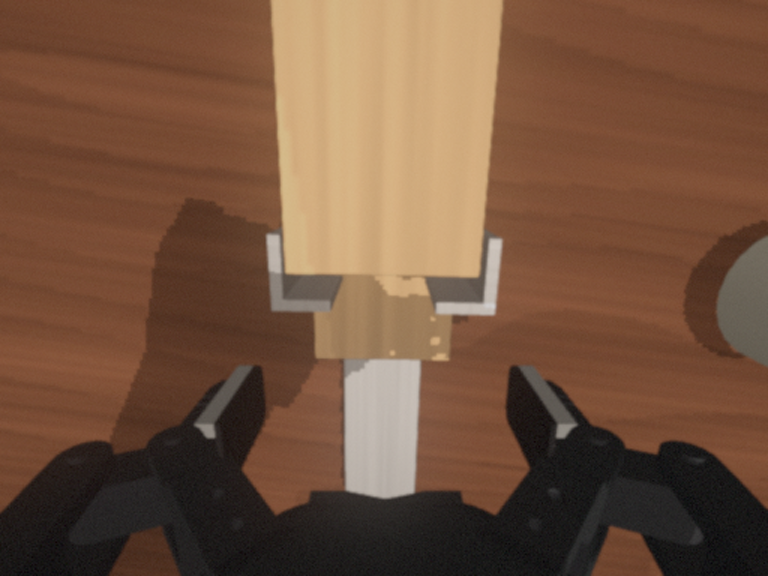

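Close view: lid-1 front edge runs from (316,358) to (449,360), centred between the pads (263 and 510).

```bash
python3 - <<'E'
from h import *
p=json.load(open("pics/d.json"))
R=lambda u,v,z:ray(p,(u/1.5,v/1.5),z)[:2]
a=R(316,358,.041);b=R(450,360,.041);print("l1 front",a,b,(a+b)/2,np.linalg.norm(a-b),np.arctan2(*(a-b)[::-1])-np.pi/2)
m=(a+b)/2; y=.145
d=m-[.538,-.189]; print("in tool frame",d@[np.cos(y),np.sin(y)],d@[-np.sin(y),np.cos(y)])
a=R(285,275,.089);b=R(481,277,.089);print("l4",a,b,(a+b)/2,np.linalg.norm(a-b),np.arctan2(*(a-b)[::-1])-np.pi/2)
for s,n in((a,R(275,60,.089)),(b,R(497,60,.089))): print(np.arctan2(*(n-s)[::-1]))
a=R(271,310,.087);b=R(494,313,.087);m=(a+b)/2;print("angles",m,np.linalg.norm(a-b),np.arctan2(*(a-b)[::-1])-np.pi/2)
E
```

```text
l1 front [ 0.52054589 -0.15912531] [ 0.52868269 -0.22258535] [ 0.52461429 -0.19085533] 0.06397956740470905 0.12752342939644712
in tool frame -0.013513322720274659 9.82751943054581e-05
l4 [ 0.57289331 -0.15170442] [ 0.58144229 -0.21555016] [ 0.5771678  -0.18362729] 0.06441554867327862 0.13310880477386489
0.11816526415987254
0.13932784309621268
angles [ 0.56423524 -0.18530604] 0.07637215888351204 0.12950355534956182
```

move_arm(
  increments=[
    [0,0,-0.02,-0.008],
    [0,0,-0.02,-0.007],
    [0,0,-0.018,0],
    [0,0,0,0],
    [0,0,0,0],
  ],
)

```text
clock: 4.0
position: [0.5389, -0.1893, 0.0436]
ee_rot: [0.998, 0.065, 0.001, 0.0]
force: [0.2, 0.3, 0.5]
finger_gap: 0.997
```

move_arm(
  increments=[
    [0,0,0,0],
    [0,0,0,0],
    [0,0,0,0],
    [0,0,0,0],
    [0,0,0,0],
    [0,0,0,0],
  ],
  gripper=1,
  squeeze=30,
)

```text
clock: 4.5
position: [0.5397, -0.1893, 0.0444]
ee_rot: [0.998, 0.065, 0.002, 0.001]
force: [-1.6, 0.5, 6.7]
finger_gap: 0.739
```

```bash
python3 - <<'E'
from look import *
p=shot("wrist","e")
E
```

```text
4.55 [ 0.5397 -0.1893  0.0445] [9.979e-01 6.530e-02 1.600e-03 8.000e-04] [-1.8   0.23  8.23] 0.742 0.022
```

View pics/e.png

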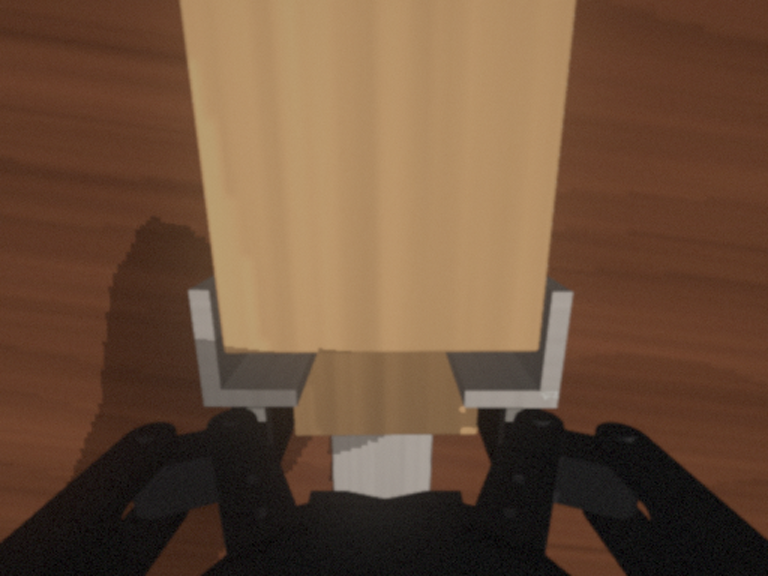

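move_arm(
  increments=[
    [-0.0078,-0.001,0,0],
    [-0.0078,-0.001,0,0],
    [-0.0078,-0.001,0,0],
    [-0.0078,-0.001,0,0],
    [-0.0078,-0.001,0,0],
    [-0.0078,-0.001,0,0],
    [-0.0078,-0.001,0,0],
    [-0.0078,-0.001,0,0],
    [-0.0078,-0.001,0,0],
    [-0.0078,-0.001,0,0],
    [-0.0078,-0.001,0,0],
    [-0.0078,-0.001,0,0],
    [0,0,0,0],
    [0,0,0,0],
    [0,0,0,0],
  ],
)

```text
clock: 5.8
position: [0.4455, -0.2017, 0.0443]
ee_rot: [0.998, 0.065, 0.001, 0.001]
force: [-1.2, 0.7, 13.2]
finger_gap: 0.739
```

```bash
python3 - <<'E'
from look import *
p=shot("wrist","f")
d=robot.camera("side");s=robot.camera("scene")
f=lambda i,x,y,w,h,k:cv2.resize(i["image"][y:y+h,x:x+w],None,fx=k,fy=k,interpolation=cv2.INTER_CUBIC)
cv2.imwrite("pics/f2.png",np.vstack([f(s,140,190,130,75,4),f(d,220,125,130,75,4)]))
E
```

```text
5.85 [ 0.4455 -0.2016  0.0443] [0.9979 0.0652 0.0014 0.0011] [-1.35  0.42 12.24] 0.741 0.022
```

View pics/f.png

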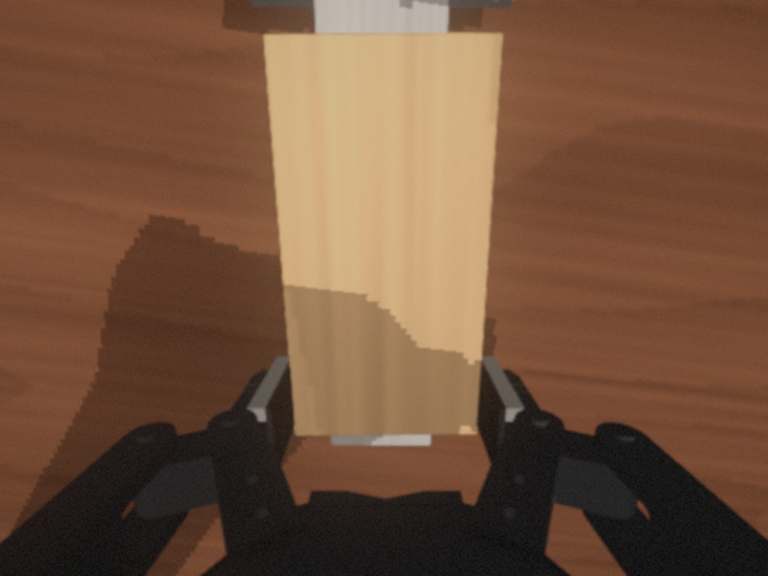

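View pics/f2.png

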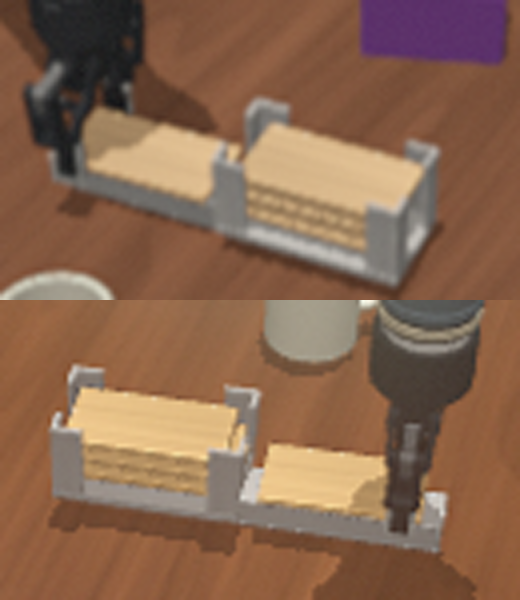

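The stack has dropped. Scene (235,152) suggests the new bottom lid may sit slightly forward, so I release, rise, and check that from above.

move_arm(
  increments=[
    [0,0,0,0],
    [0,0,0,0],
    [0,0,0,0],
    [0,0,0,0],
    [0,0,0.02,0],
    [0.006,0.001,0.03,0],
    [0.01,0.001,0.03,0],
    [0.01,0.001,0.03,0],
    [0.01,0.001,0.03,0],
    [0.01,0.002,0,0],
    [0,0,0,0],
    [0,0,0,0],
  ],
  gripper=-1,
)

```text
clock: 6.95
position: [0.4901, -0.1944, 0.1814]
ee_rot: [0.998, 0.066, -0.001, -0.0]
force: [-0.3, 0.1, 0.7]
finger_gap: 0.997
```

```bash
python3 - <<'E'
from look import *
p=shot("wrist","g")
E
```

```text
7.0 [ 0.4892 -0.1945  0.1807] [ 9.979e-01  6.540e-02 -1.800e-03 -6.000e-04] [-0.26 -0.33 -0.78] 1.001 0.022
```

View pics/g.png

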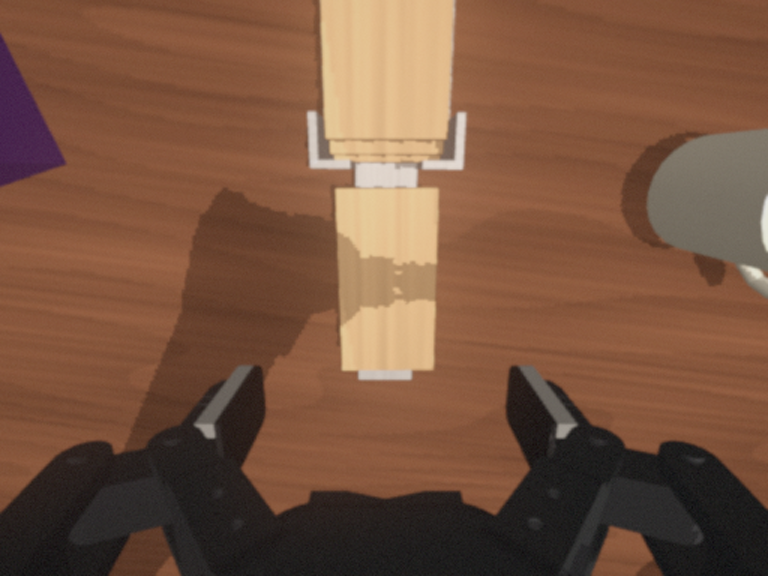

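```bash
python3 - <<'E'
from look import *
im=cv2.imread("pics/g.png")[100:200,300:480]; cv2.imwrite("pics/g2.png",cv2.resize(im,None,fx=4.4,fy=4.4))
p=json.load(open("pics/g.json"))
R=lambda u,v,z:ray(p,(u/1.5,v/1.5),z)[:2]
def seg(n,A,B,z):
    a=R(*A,z);b=R(*B,z);print(n,((a+b)/2).round(4),np.linalg.norm(a-b).round(4),(np.arctan2(*(a-b)[::-1])-np.pi/2).round(3));return (a+b)/2
t=seg("tongue end",(359,380),(411,380),.025)
f=seg("l1 front",(342,370),(434,371),.041)
b=seg("l1 back",(336,188),(439,188),.041)
seg("l1 whole",(342,370),(439,188),.041); e=b-f; print("l1 len",np.linalg.norm(e),"yaw",np.arctan2(e[1],e[0]))
y=.13;ex=np.array([np.cos(y),np.sin(y)]); o=t+.155*ex;print("origin",o)
seg("angles",(310,167),(465,167),.087)
for n,A,B,z in(("l4",(326,138),(448,138),.073),("l2",(333,161),(440,161),.041),("l1c",(342,370),(439,188),.041)):
    m=seg(n,A,B,z); print("  rack x",(m-o)@ex)
E
```

```text
tongue end [ 0.4138 -0.2046] 0.039 0.131
l1 front [ 0.43   -0.2046] 0.0645 0.119
l1 back [ 0.5529 -0.1879] 0.0633 0.131
l1 whole [ 0.4916 -0.1959] 0.139 1.228
l1 len 0.12405509533631305 yaw 0.13535884058478428
origin [ 0.56746475 -0.18453591]
angles [ 0.5648 -0.1861] 0.0774 0.131
l4 [ 0.5792 -0.184 ] 0.0636 0.131
  rack x 0.011720346327436687
l2 [ 0.5685 -0.1852] 0.0646 0.131
  rack x 0.0009575843221001135
l1c [ 0.4916 -0.1959] 0.139 1.228
  rack x -0.07667232304190288
```

View pics/g2.png

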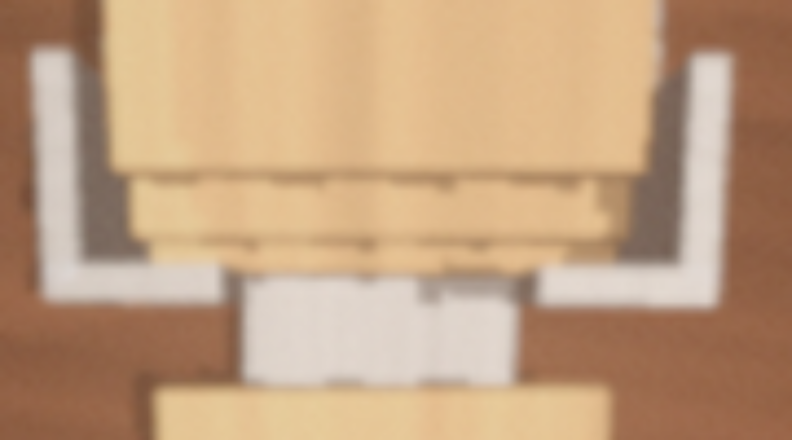

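Lids 2–4 lie flat, with centres at about rack x 0.063–0.074. Lid 1 is centred at (0.4916,-0.196), yaw 0.13. Before regrasping I view the tub from above with an empty hand.

move_arm(
  increments=[
    [0.005,0.03,0.005,-0.023],
    [0.005,0.03,0.005,-0.023],
    [0.005,0.03,0.005,-0.023],
    [0.005,0.03,0.005,-0.023],
    [0.005,0.03,0.005,-0.023],
    [0.005,0.03,0.005,-0.023],
    [0.005,0.03,0.005,-0.023],
    [0.005,0.03,0.005,-0.023],
    [0.005,0.03,0.005,-0.023],
    [0.005,0.03,0.005,-0.023],
    [0.005,0.03,0.005,-0.023],
    [0.005,0.03,0.005,-0.023],
    [0.005,0.03,0.005,-0.023],
    [0.005,0.03,0.005,-0.023],
    [0,0,0,0],
    [0,0,0,0],
    [0,0,0,0],
  ],
)

```text
clock: 8.42
position: [0.56, 0.2238, 0.2504]
ee_rot: [0.995, -0.096, -0.002, 0.001]
force: [0.4, -0.3, -0.5]
finger_gap: 0.999
```

```bash
python3 - <<'E'
from look import *
p=shot("wrist","i")
for t in ("tub_rim",):
    print(t,[(q["centre"],round(q["score"],2)) for q in robot.spot_point(t,p)])
E
```

```text
8.4667 [0.5603 0.2231 0.2507] [ 0.9954 -0.0963 -0.0013  0.0014] [-0.25 -1.39 -0.5 ] 0.998 0.022
tub_rim [([0.5839, 0.0872, 0.0687], 0.95), ([0.4533, 0.2112, 0.0695], 0.83), ([0.6165, 0.2328, 0.068], 0.57)]
```

View pics/i.png

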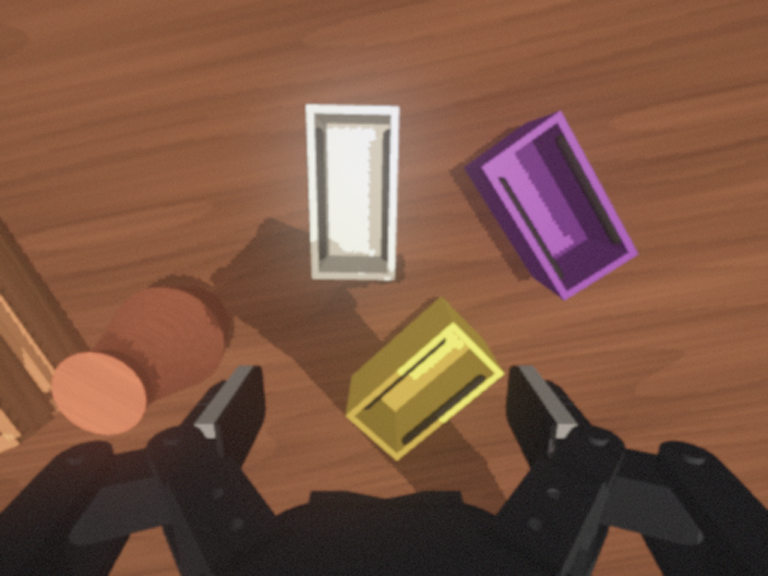

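White tub mouth corners: about (306,104), (400,106), (396,281), (312,279). I refine these by segmentation.

```bash
cat > tub.py <<'E'
from look import *
from scipy.optimize import least_squares
def quad(f,roi,thr=None):
    im=cv2.imread(f"pics/{f}.png"); p=json.load(open(f"pics/{f}.json"))
    x,y,w,h=roi; hsv=cv2.cvtColor(im[y:y+h,x:x+w],cv2.COLOR_BGR2HSV)
    m=((hsv[...,1]<70)&(hsv[...,2]>100)).astype(np.uint8)
    c=max(cv2.findContours(m,cv2.RETR_EXTERNAL,cv2.CHAIN_APPROX_NONE)[0],key=cv2.contourArea)
    c=cv2.convexHull(c)[:,0]+[x,y]; 
    P=np.array([ray(p,((u+.5)/1.5-.5,(v+.5)/1.5-.5),.07)[:2] for u,v in c],np.float32)
    r=cv2.minAreaRect(P*1000); print(r)
    return c,p
E
python3 - <<'E'
from tub import *
quad("i",(290,85,125,205))
p=json.load(open("pics/i.json"))
R=lambda u,v,z=.07:ray(p,(u/1.5,v/1.5),z)[:2]
P=[R(306,104),R(400,106),R(396,281),R(312,279)]
print(np.mean(P,0),[(np.linalg.norm(P[i]-P[i-1]).round(4),np.arctan2(*(P[i]-P[i-1])[::-1]).round(3)) for i in range(4)])
E
```

```text
((618.7257690429688, 235.35516357421875), (65.07218170166016, 122.7302017211914), 77.70127868652344)
[0.61792158 0.23454893] [(np.float64(0.1211), np.float64(-0.21)), (np.float64(0.063), np.float64(-1.782)), (np.float64(0.1215), np.float64(2.935)), (np.float64(0.0635), np.float64(1.353))]
```

move_arm(
  increments=[
    [-0.0049,-0.0301,-0.005,0.023],
    [-0.0049,-0.0301,-0.005,0.023],
    [-0.0049,-0.0301,-0.005,0.023],
    [-0.0049,-0.0301,-0.005,0.023],
    [-0.0049,-0.0301,-0.005,0.023],
    [-0.0049,-0.0301,-0.005,0.023],
    [-0.0049,-0.0301,-0.005,0.023],
    [-0.0049,-0.0301,-0.005,0.023],
    [-0.0049,-0.0301,-0.005,0.023],
    [-0.0049,-0.0301,-0.005,0.023],
    [-0.0049,-0.0301,-0.005,0.023],
    [-0.0049,-0.0301,-0.005,0.023],
    [-0.0049,-0.0301,-0.005,0.023],
    [-0.0049,-0.0301,-0.005,0.023],
    [0,0,0,0],
    [0,0,-0.03,0],
    [0,0,-0.03,0],
    [0,0,-0.03,0],
    [0,0,-0.01,0],
    [0,0,0,0],
  ],
)

```text
clock: 10.18
position: [0.4896, -0.1963, 0.0799]
ee_rot: [0.998, 0.065, -0.003, -0.001]
force: [-0.8, -0.0, 0.8]
finger_gap: 1.0
```

```bash
python3 - <<'E'
from look import *
p=shot("wrist","j")
E
```

```text
10.2333 [ 0.4912 -0.1965  0.0817] [ 9.979e-01  6.480e-02 -1.200e-03 -3.000e-04] [-0.35  0.85  0.33] 1.001 0.022
```

View pics/j.png

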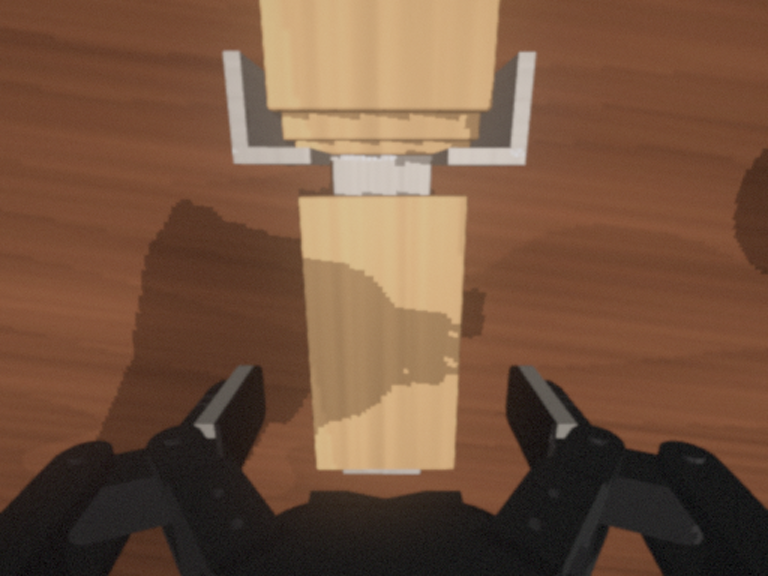

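The lid lies between (300,196)–(466,196) and (317,469)–(454,468), centred between the jaws.

```bash
python3 - <<'E'
from h import *
p=json.load(open("pics/j.json"))
R=lambda u,v,z=.041:ray(p,(u/1.5,v/1.5),z)[:2]
P=[R(300,196),R(466,196),R(454,468),R(317,469)]
m=np.mean(P,0);print(m,[(np.linalg.norm(P[i]-P[i-1]).round(4),np.arctan2(*(P[i]-P[i-1])[::-1]).round(3)) for i in range(4)])
E
```

```text
[ 0.49196364 -0.19594009] [(np.float64(0.1239), np.float64(0.132)), (np.float64(0.0627), np.float64(-1.442)), (np.float64(0.1232), np.float64(-3.001)), (np.float64(0.0637), np.float64(1.71))]
```

move_arm(
  increments=[
    [0,0,-0.02,0],
    [0,0,-0.016,0],
    [0,0,0,0],
  ],
)

```text
clock: 10.48
position: [0.4917, -0.1963, 0.046]
ee_rot: [0.998, 0.065, -0.001, -0.0]
force: [0.3, 0.0, -0.1]
finger_gap: 1.0
```

move_arm(
  increments=[
    [0,0,0,0],
    [0,0,0,0],
    [0,0,0,0],
    [0,0,0,0],
    [0,0,0,0],
    [0,0,0.006,0],
    [0,0,0.02,0],
    [0,0,0.04,0],
    [0,0,0.04,0],
    [0,0,0.03,0],
    [0,0,0,0],
  ],
  gripper=1,
  squeeze=35,
)

```text
clock: 11.4
position: [0.4961, -0.1973, 0.1896]
ee_rot: [0.998, 0.065, 0.006, 0.003]
force: [-0.0, -0.9, -0.8]
finger_gap: 0.736
```

```bash
python3 - <<'E'
from look import *
p=shot("wrist","k")
E
```

```text
11.45 [ 0.4943 -0.1968  0.1866] [0.9979 0.0653 0.004  0.0019] [-1.55  0.07 -2.13] 0.741 0.022
```

View pics/k.png

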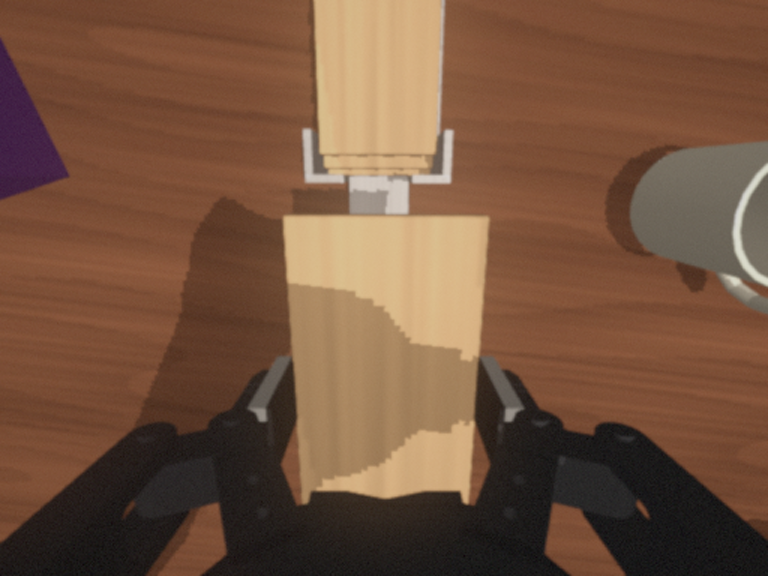

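move_arm(
  increments=[
    [0.0084,0.0287,0,-0.0227],
    [0.0084,0.0287,0,-0.0227],
    [0.0084,0.0287,0,-0.0227],
    [0.0084,0.0287,0,-0.0227],
    [0.0084,0.0287,0,-0.0227],
    [0.0084,0.0287,0,-0.0227],
    [0.0084,0.0287,0,-0.0227],
    [0.0084,0.0287,0,-0.0227],
    [0.0084,0.0287,0,-0.0227],
    [0.0084,0.0287,0,-0.0227],
    [0.0084,0.0287,0,-0.0227],
    [0.0084,0.0287,0,-0.0227],
    [0.0084,0.0287,0,-0.0227],
    [0.0084,0.0287,0,-0.0227],
    [0.0084,0.0287,0,-0.0227],
    [0,0,-0.02,0],
    [0,0,0,0],
    [0,0,0,0],
  ],
)

```text
clock: 12.95
position: [0.6167, 0.2334, 0.1599]
ee_rot: [0.995, -0.104, -0.002, 0.002]
force: [1.1, 0.4, -0.1]
finger_gap: 0.736
```

```bash
python3 - <<'E'
from look import *
p=shot("wrist","l")
d=robot.camera("side");s=robot.camera("scene")
f=lambda i,x,y,w,h,k:cv2.resize(i["image"][y:y+h,x:x+w],None,fx=k,fy=k,interpolation=cv2.INTER_CUBIC)
cv2.imwrite("pics/l2.png",np.hstack([f(s,228,125,100,100,4),f(d,165,205,100,100,4)]))
E
```

```text
13.0 [0.6176 0.233  0.1612] [ 0.9945 -0.1051 -0.0011  0.0011] [-0.55  0.79 -0.8 ] 0.733 0.022
```

View pics/l.png

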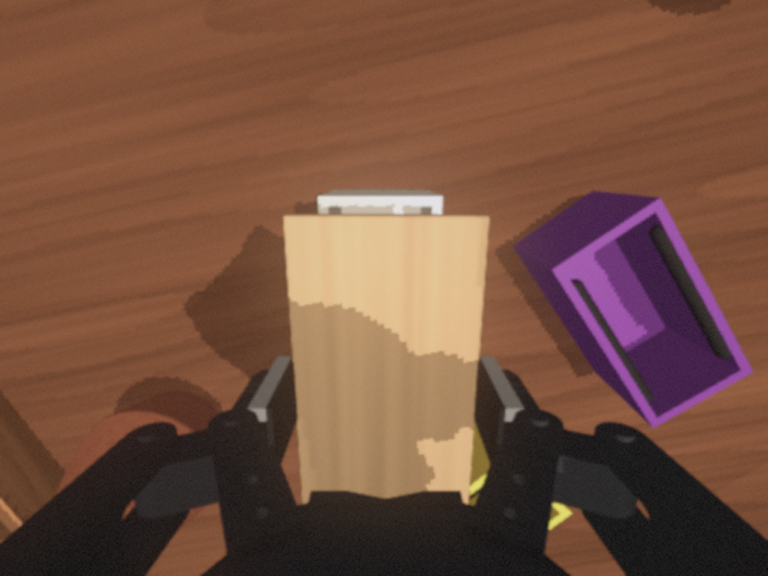

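View pics/l2.png

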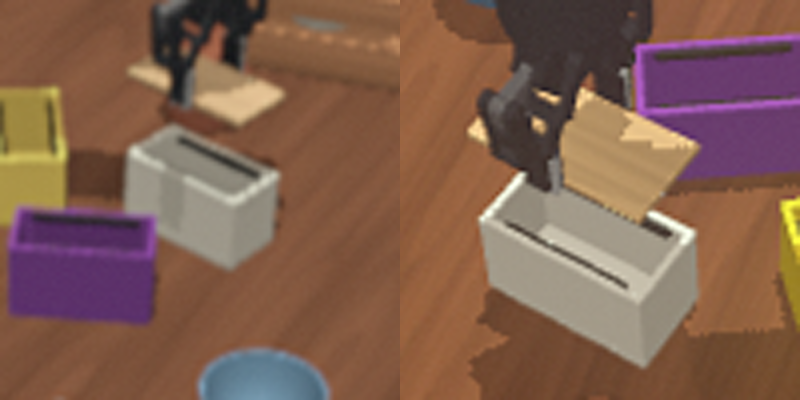

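The visible tub far edge, (319,196)–(442,196), is parallel to the lid's, (284,216)–(488,216). I compute the offset in the tool frame.

```bash
python3 - <<'E'
from h import *
p=json.load(open("pics/l.json"))
R=lambda u,v,z:ray(p,(u/1.5,v/1.5),z)[:2]
y=-.21;ex=np.array([np.cos(y),np.sin(y)]);ey=np.array([-ex[1],ex[0]])
tcp=np.array([.6176,.2345])
for n,A,B,z in(("tub",(318,196),(443,196),.07),("lid z.155",(284,215),(489,215),.155),("lid z.15",(284,215),(489,215),.150),("lid z.16",(284,215),(489,215),.160)):
    a,b=R(*A,z),R(*B,z);m=(a+b)/2;print(n,m.round(4),np.linalg.norm(a-b).round(4),"yaw",(np.arctan2(*(a-b)[::-1])-np.pi/2).round(3),"tool",((m-tcp)@ex).round(4),((m-tcp)@ey).round(4))
E
```

```text
tub [0.6769 0.2223] 0.0623 yaw -0.21 tool 0.0606 0.0005
lid z.155 [0.676 0.22 ] 0.0618 yaw -0.21 tool 0.0602 -0.002
lid z.15 [0.6755 0.2201] 0.0642 yaw -0.21 tool 0.0596 -0.002
lid z.16 [0.6765 0.22  ] 0.0593 yaw -0.21 tool 0.0607 -0.0019
```

move_arm(
  increments=[
    [0.0019,0.0016,-0.015,0],
    [0,0,-0.015,0],
    [0,0,-0.015,0],
    [0,0,-0.013,0],
    [0,0,0,0],
    [0,0,0,0],
    [0,0,0,0],
  ],
)

```text
clock: 13.68
position: [0.6207, 0.236, 0.1049]
ee_rot: [0.994, -0.105, 0.001, -0.0]
force: [-0.1, 1.1, -0.6]
finger_gap: 0.735
```

```bash
cat > l2.py <<'E'
import sys
from look import *
n=sys.argv[1]
p=shot("wrist",n)
d=robot.camera("side");s=robot.camera("scene")
f=lambda i,x,y,w,h,k:cv2.resize(i["image"][y:y+h,x:x+w],None,fx=k,fy=k,interpolation=cv2.INTER_CUBIC)
cv2.imwrite(f"pics/{n}2.png",np.hstack([f(s,238,135,80,80,5),f(d,170,225,80,80,5)]))
E
python3 l2.py m
```

```text
13.7333 [0.6209 0.2362 0.1053] [ 9.945e-01 -1.048e-01  8.000e-04 -4.000e-04] [-0.18  0.41 -0.78] 0.731 0.022
```

View pics/m.png

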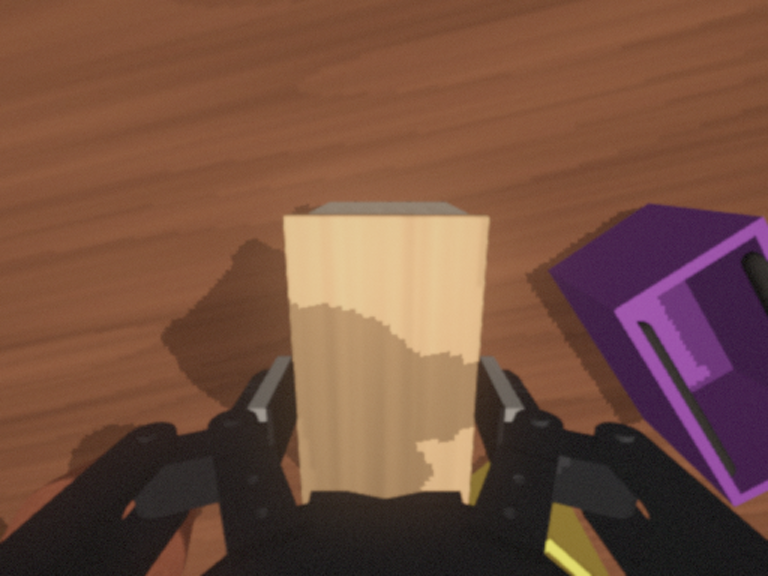

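View pics/m2.png

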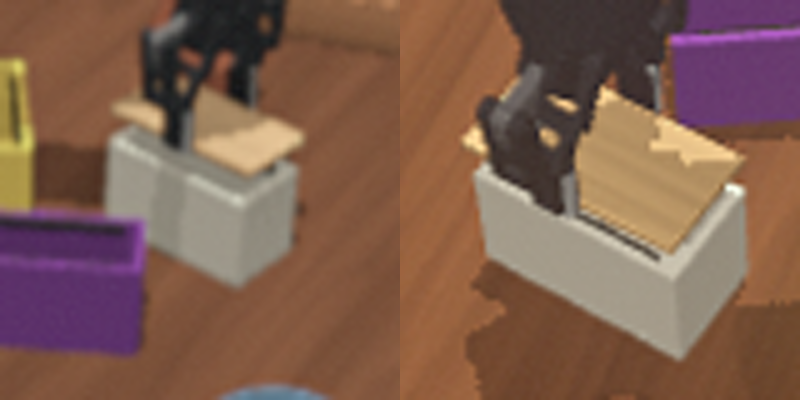

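```bash
python3 - <<'E'
from h import *
im=cv2.imread("pics/m.png")[190:230,280:495]; cv2.imwrite("pics/m3.png",cv2.resize(im,None,fx=3.7,fy=3.7))
E
```

```text
(no output)
```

View pics/m3.png

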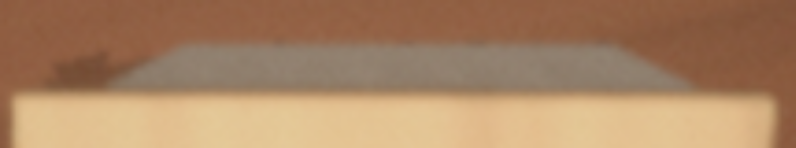

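The tub's end-wall foot runs from (328,201.6) to (447,201.6) in the wrist picture.

```bash
python3 - <<'E'
from h import *
p=json.load(open("pics/m.json"))
R=lambda u,v,z:ray(p,(u/1.5,v/1.5),z)[:2]
y=-.21;ex=np.array([np.cos(y),np.sin(y)]);ey=np.array([-ex[1],ex[0]])
tcp=np.array([.6208,.2361])
for n,A,B,z in(("tub foot",(328,201.6),(447,201.6),0),("lid",(284,215),(489,215),.095),("lid",(284,215),(489,215),.100)):
    a,b=R(*A,z),R(*B,z);m=(a+b)/2;print(n,m.round(4),np.linalg.norm(a-b).round(4),"tool",((m-tcp)@ex).round(4),((m-tcp)@ey).round(4))
# wall lines: z where wall edge (x at foot plane) crosses
E
```

```text
tub foot [0.677  0.2225] 0.0638 tool 0.0579 -0.0016
lid [0.6796 0.2227] 0.0644 tool 0.0602 -0.0008
lid [0.68   0.2226] 0.0619 tool 0.0607 -0.0008
```

Lid and tub agree to within 1 mm in both axes. Now I lower gently.

move_arm(
  increments=[
    [0,0,-0.004,0],
    [0,0,-0.004,0],
    [0,0,-0.002,0],
    [0,0,0,0],
    [0,0,0,0],
  ],
)

```text
clock: 14.25
position: [0.62, 0.2358, 0.094]
ee_rot: [0.995, -0.105, -0.0, 0.0]
force: [-1.1, 0.2, -1.2]
finger_gap: 0.733
```

move_arm(
  increments=[
    [0,0,-0.001,0],
    [0,0,-0.001,0],
    [0,0,0,0],
    [0,0,0,0],
  ],
)

```text
clock: 14.58
position: [0.6201, 0.236, 0.0923]
ee_rot: [0.995, -0.105, 0.0, 0.0]
force: [-0.9, 0.2, -0.5]
finger_gap: 0.738
```

```bash
python3 l2.py n
```

```text
14.6333 [0.6202 0.2359 0.0924] [ 0.9945 -0.1047  0.      0.    ] [-0.08  0.16 -2.07] 0.733 0.022
```

View pics/n2.png

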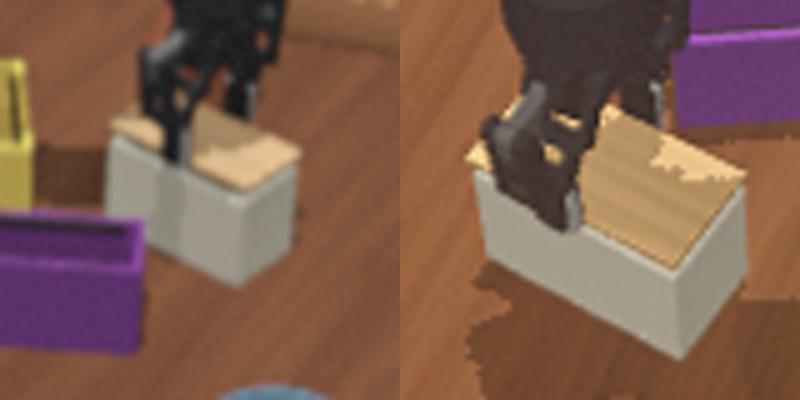

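The plug is at or in the mouth, centred, and no contact force has shown yet. I carry on in small steps.

move_arm(
  increments=[
    [0,0,-0.001,0],
    [0,0,-0.001,0],
    [0,0,0,0],
    [0,0,0,0],
  ],
)

```text
clock: 15.07
position: [0.6201, 0.2359, 0.0902]
ee_rot: [0.995, -0.105, -0.0, 0.0]
force: [-0.6, -0.2, -1.7]
finger_gap: 0.734
```

move_arm(
  increments=[
    [0,0,-0.001,0],
    [0,0,-0.001,0],
    [0,0,0,0],
    [0,0,0,0],
  ],
)

```text
clock: 15.4
position: [0.6203, 0.2355, 0.0883]
ee_rot: [0.994, -0.105, 0.0, 0.0]
force: [-0.6, -0.7, 0.4]
finger_gap: 0.734
```

move_arm(
  increments=[
    [0,0,-0.001,0],
    [0,0,-0.001,0],
    [0,0,0,0],
    [0,0,0,0],
  ],
)

```text
clock: 15.73
position: [0.6205, 0.2361, 0.0867]
ee_rot: [0.995, -0.105, 0.0, -0.0]
force: [-0.0, -1.5, 1.9]
finger_gap: 0.732
```

```bash
python3 l2.py o
```

```text
15.7833 [0.6205 0.2361 0.0866] [ 9.945e-01 -1.047e-01  4.000e-04 -2.000e-04] [-0.58 -1.31  2.74] 0.734 0.022
```

View pics/o2.png

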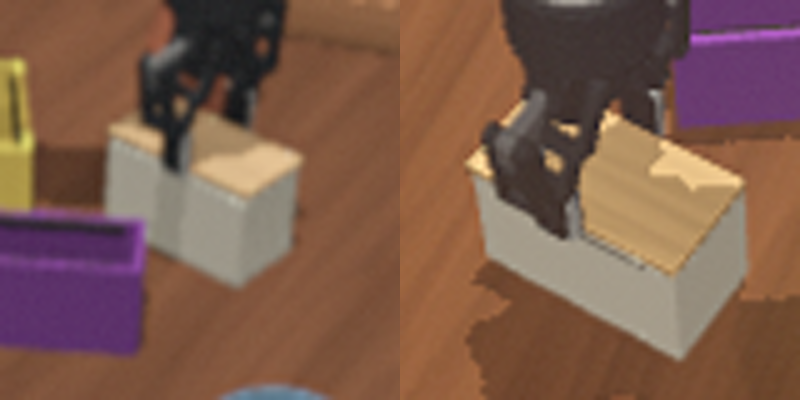

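The lid now rests on the strips with about 3 N, aligned with the tub. I release and rise.

move_arm(
  increments=[
    [0,0,0,0],
    [0,0,0,0],
    [0,0,0,0],
    [0,0,0,0],
    [0,0,0.02,0],
    [0,0,0.03,0],
    [0,0,0.03,0],
    [0,0,0,0],
    [0,0,0,0],
  ],
  gripper=-1,
)

```text
clock: 16.63
position: [0.6212, 0.2367, 0.1686]
ee_rot: [0.995, -0.105, 0.002, -0.001]
force: [-0.0, 0.0, -0.7]
finger_gap: 1.001
```

```bash
python3 l2.py q
```

```text
16.6833 [0.6201 0.2361 0.1667] [ 9.945e-01 -1.046e-01  4.000e-04 -2.000e-04] [-0.02  0.07  0.58] 1.002 0.022
```

View pics/q.png

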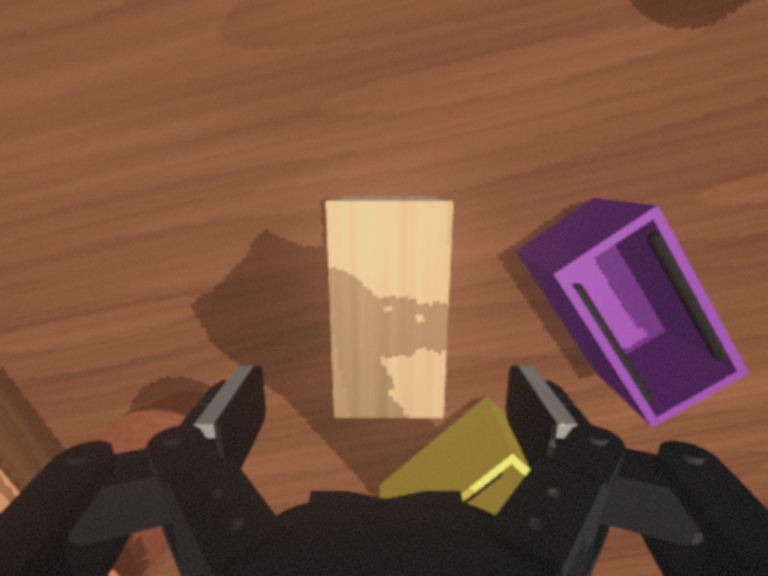

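View pics/q2.png

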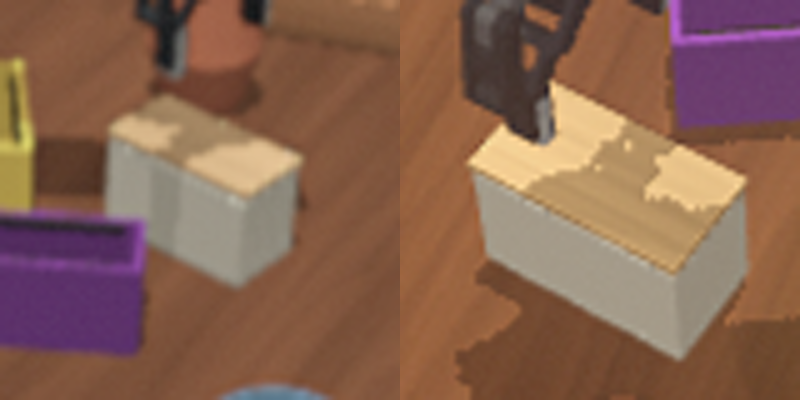

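The lid lies squarely on the tub, slightly proud. I compute its centre, then press there with shut fingers.

```bash
python3 - <<'E'
from h import *
p=json.load(open("pics/q.json"))
R=lambda u,v,z=.080:ray(p,(u/1.5,v/1.5),z)[:2]
P=[R(326,201),R(453,201),R(444,418),R(334,418)]
print(np.mean(P,0),[(np.linalg.norm(P[i]-P[i-1]).round(4),np.arctan2(*(P[i]-P[i-1])[::-1]).round(3)) for i in range(4)])
E
```

```text
[0.61852487 0.23494804] [(np.float64(0.1237), np.float64(-0.213)), (np.float64(0.0632), np.float64(-1.781)), (np.float64(0.1236), np.float64(2.936)), (np.float64(0.0641), np.float64(1.362))]
```

move_arm(
  increments=[
    [0,0,-0.02,0],
    [0,0,-0.01,0],
    [0,0,0,0],
    [0,0,0,0],
    [0,0,0,0],
    [0,0,0,0],
    [0,0,0,0],
    [0,0,0,0],
  ],
  gripper=1,
)

```text
clock: 17.45
position: [0.6204, 0.2361, 0.137]
ee_rot: [0.995, -0.105, 0.0, -0.0]
force: [0.1, -0.0, -0.3]
finger_gap: -0.003
```

move_arm(
  increments=[
    [-0.0018,-0.001,-0.015,0],
    [0,0,-0.012,0],
    [0,0,-0.004,0],
    [0,0,-0.002,0],
    [0,0,-0.002,0],
    [0,0,0,0],
    [0,0,0,0],
  ],
)

```text
clock: 18.03
position: [0.6187, 0.2351, 0.1017]
ee_rot: [0.995, -0.105, 0.0, -0.0]
force: [-1.4, 0.0, 0.7]
finger_gap: -0.001
```

move_arm(
  increments=[
    [0,0,-0.001,0],
    [0,0,-0.001,0],
    [0,0,0,0],
  ],
)

```text
clock: 18.28
position: [0.6189, 0.2352, 0.1001]
ee_rot: [0.995, -0.105, 0.001, -0.0]
force: [-0.1, 0.4, 3.7]
finger_gap: 0.001
```

move_arm(
  increments=[
    [0,0,-0.001,0],
    [0,0,-0.001,0],
    [0,0,0,0],
  ],
)

```text
clock: 18.53
position: [0.6188, 0.2351, 0.0982]
ee_rot: [0.995, -0.105, 0.001, -0.0]
force: [-1.0, 0.3, 6.2]
finger_gap: -0.001
```

move_arm(
  increments=[
    [0,0,-0.001,0],
    [0,0,-0.001,0],
    [0,0,0,0],
  ],
)

```text
clock: 18.78
position: [0.6189, 0.2351, 0.0981]
ee_rot: [0.994, -0.105, 0.001, -0.0]
force: [-4.5, -2.0, 16.0]
finger_gap: 0.002
```

move_arm(
  increments=[
    [0,0,-0.001,0],
    [0,0,0,0],
  ],
)

```text
clock: 18.95
position: [0.6188, 0.2351, 0.098]
ee_rot: [0.994, -0.105, 0.001, 0.0]
force: [-5.9, -3.6, 20.8]
finger_gap: -0.001
```

It stops hard at TCP z 0.098, which puts the plate top at 0.076 (home), with the force rising to 21 N. One more firm millimetre, then I retreat straight up.

move_arm(
  increments=[
    [0,0,-0.001,0],
    [0,0,0,0],
    [0,0,0,0],
    [0,0,0.003,0],
    [0,0,0.006,0],
    [0,0,0.02,0],
    [-0.01,0,0.03,0],
    [-0.02,0,0.04,0],
    [-0.03,0,0.02,0],
    [-0.02,0,0,0],
    [0,0,0,0],
    [0,0,0,0],
    [0,0,0,0],
  ],
)

```text
clock: 20.03
position: [0.5401, 0.2344, 0.209]
ee_rot: [0.994, -0.105, -0.0, 0.0]
force: [0.4, -0.2, 0.0]
finger_gap: 0.0
```

```bash
python3 l2.py r; python3 - <<'E'
from look import *
p=robot.camera("side");q=robot.camera("scene")
f=lambda i,x,y,w,h,k:cv2.resize(i["image"][y:y+h,x:x+w],None,fx=k,fy=k,interpolation=cv2.INTER_CUBIC)
cv2.imwrite("pics/r3.png",np.hstack([f(q,145,190,120,75,3.2),f(p,220,125,120,75,3.2)]))
for t in("lid1_center","tub_rim"):
  for n,c in(("side",p),("scene",q)): print(t,n,[(x["centre"],round(x["score"],2)) for x in robot.spot_point(t,c)])
E
```

```text
20.0833 [0.5403 0.2344 0.2087] [ 9.945e-01 -1.051e-01 -4.000e-04  4.000e-04] [ 0.1   0.71 -1.48] 0.001 0.022
lid1_center side [([0.622, 0.2379, 0.0736], 0.58)]
lid1_center scene [([0.6174, 0.2343, 0.066], 0.64), ([0.6322, -0.177, 0.0452], 0.48)]
tub_rim side [([0.62, 0.2402, 0.0678], 0.96), ([0.4521, 0.2129, 0.0759], 0.82), ([0.5791, 0.0876, 0.0715], 0.58)]
tub_rim scene [([0.5796, 0.0922, 0.0693], 0.75), ([0.4548, 0.2124, 0.0698], 0.64), ([0.621, 0.2357, 0.0717], 0.59)]
```

View pics/r.png

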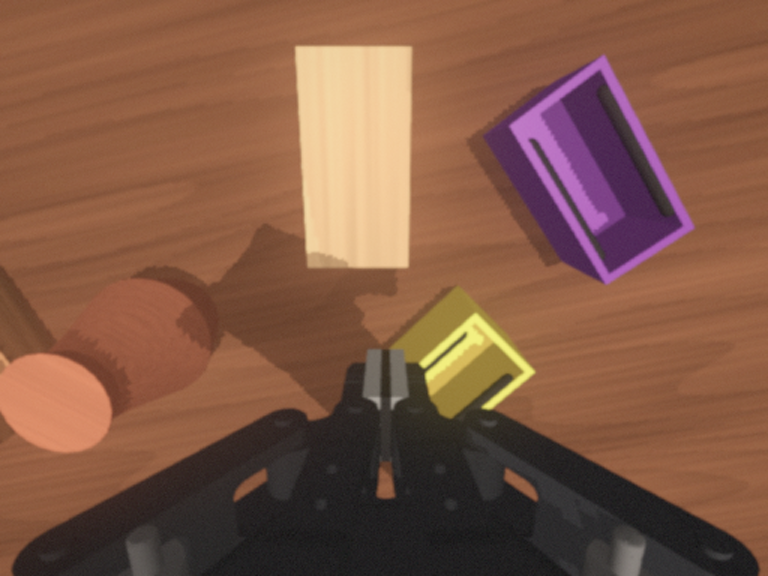

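View pics/r2.png

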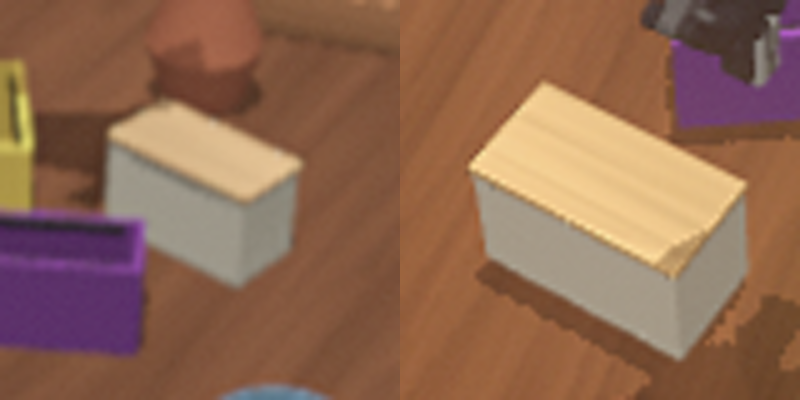

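View pics/r3.png

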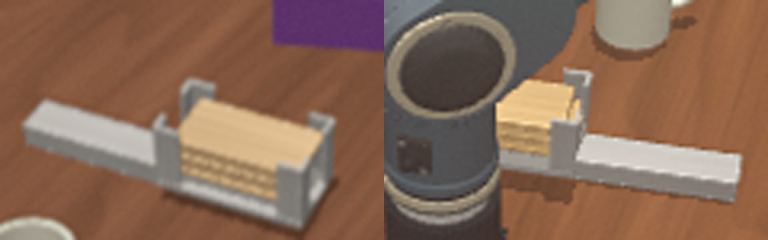

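```bash
python3 - <<'E'
from h import *
p=json.load(open("pics/r.json"))
R=lambda u,v,z=.076:ray(p,(u/1.5,v/1.5),z)[:2]
P=[R(296,46),R(412,46),R(409,268),R(307,268)]
print(np.mean(P,0),[(np.linalg.norm(P[i]-P[i-1]).round(4),np.arctan2(*(P[i]-P[i-1])[::-1]).round(3)) for i in range(4)])
E
```

```text
[0.61867482 0.2346373 ] [(np.float64(0.1239), np.float64(-0.217)), (np.float64(0.0632), np.float64(-1.782)), (np.float64(0.1239), np.float64(2.934)), (np.float64(0.0644), np.float64(1.36))]
```

The lid centre at (0.6187,0.2346) and yaw of about -0.21 match the tub. To verify level I press-probe both ends; each should stop at TCP z ≈ 0.098.

move_arm(
  increments=[
    [0.015,0.003,-0.03,0],
    [0.015,0.003,-0.03,0],
    [0.014,0.002,-0.03,0],
    [0,0,-0.014,0],
    [0,0,-0.003,0],
    [0,0,0,0],
    [0,0,-0.001,0],
    [0,0,-0.001,0],
    [0,0,-0.001,0],
    [0,0,-0.001,0],
    [0,0,0,0],
    [0,0,0,0],
  ],
)

```text
clock: 21.48
position: [0.5838, 0.243, 0.0991]
ee_rot: [0.995, -0.105, 0.0, -0.0]
force: [0.1, -0.4, -0.2]
finger_gap: -0.0
```

move_arm(
  increments=[
    [0,0,-0.001,0],
    [0,0,-0.001,0],
    [0,0,-0.001,0],
    [0,0,0,0],
    [0,0,0,0],
  ],
)

```text
clock: 21.9
position: [0.5839, 0.2431, 0.0981]
ee_rot: [0.995, -0.105, 0.0, 0.0]
force: [-4.2, -2.9, 13.7]
finger_gap: -0.001
```

The near end stops hard at 0.098, so it is home. Now the far end.

move_arm(
  increments=[
    [0,0,0.004,0],
    [0,0,0.012,0],
    [0.02,-0.0045,0,0],
    [0.024,-0.005,0,0],
    [0.024,-0.005,0,0],
    [0,0,0,0],
    [0,0,-0.01,0],
    [0,0,-0.003,0],
    [0,0,-0.001,0],
    [0,0,-0.001,0],
    [0,0,0,0],
    [0,0,0,0],
  ],
)

```text
clock: 22.9
position: [0.651, 0.2285, 0.0982]
ee_rot: [0.995, -0.104, 0.0, 0.0]
force: [-1.7, -1.6, 9.0]
finger_gap: 0.004
```

move_arm(
  increments=[
    [0,0,-0.001,0],
    [0,0,-0.001,0],
    [0,0,0,0],
    [0,0,0,0],
  ],
)

```text
clock: 23.23
position: [0.651, 0.2285, 0.0981]
ee_rot: [0.995, -0.104, 0.0, 0.001]
force: [-5.0, -4.3, 17.9]
finger_gap: 0.003
```

Both ends stop at 0.098, so the lid is level and home. I retreat and take a last look.

move_arm(
  increments=[
    [0,0,0.004,0],
    [0,0,0.008,0],
    [0,0,0.02,0],
    [0,0,0.035,0],
    [-0.02,0,0.04,0],
    [-0.035,0,0.02,0],
    [-0.035,0,0,0],
    [-0.02,0,0,0],
    [0,0,0,0],
    [0,0,0,0],
    [0,0,0,0],
  ],
)

```text
clock: 24.15
position: [0.5433, 0.2285, 0.2188]
ee_rot: [0.995, -0.105, 0.0, 0.0]
force: [-0.2, 0.3, -0.3]
finger_gap: 0.0
```

```bash
python3 l2.py s
```

```text
24.2 [0.5437 0.2283 0.2186] [ 9.945e-01 -1.049e-01  0.000e+00  1.000e-04] [ 0.2  -0.98 -0.15] 0.001 0.022
```

View pics/s2.png

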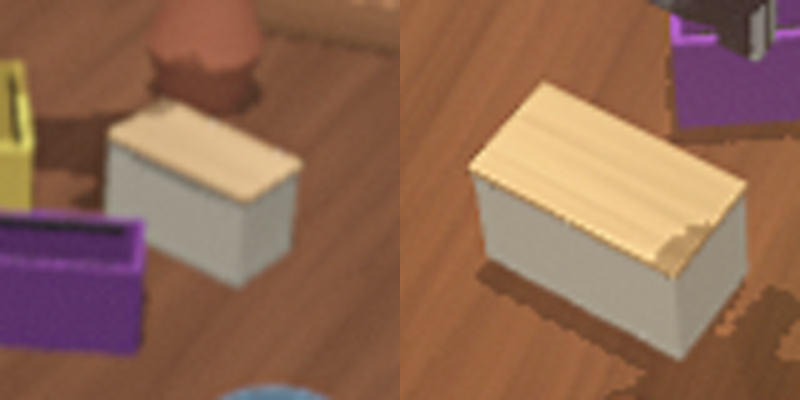

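The lid sits flush and square on the tub (scene crop (205,150), side crop (610,180)), and the gripper is clear of everything.

```bash
python3 -c "
from plant import robot
print(robot.hand_in())"
```

```text
the job is handed in; nothing more can be done
None
```

I drew the bottom lid out along the tongue, regrasped it at its centre and laid it plug-down on the white tub. I then let go and pressed it home with shut fingers. The job was handed in at about 24 s of the 58 s allowed; no verdict was reported.

**Lid on the tub:** pressing at the centre and at both ends stopped hard at TCP z 0.098 each time. That puts the plate top at 0.076 m, so the lid is fully home and level. The press forces were about 21 N or a little more at the centre, then 14 N and 18 N at the ends. From the wrist view the lid centre is (0.6187, 0.2346) at yaw about -0.21. The tub was measured before placing at (0.618, 0.2345), yaw -0.21.

**Other lids:** the three look flat on the rack floor in the last rack picture (after the centre press). From above I measured lid 2 at about rack x 0.063 m and lid 4 at about 0.074 m; lid 3 lies between them by eye. The upper limit is 0.08 m.

**Disagreements:**
- The scene and side cameras differed by up to about 10 mm on early positions, so I relied on wrist views.
- Judged by its apparent width, the held lid sat up to about 5 mm lower in the jaws than expected, so I lowered it by force.
- The last wrist view showed the far end of the lid about 1 mm narrower than the near end, so I probed both ends to check level.

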